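# Fit the beater into the bench mixer's drive and hold it down

## Task

Take the blue beater out of the wooden rack and put its splined stem into the orange drive cup on top of the bench mixer: turn it until the splines mesh, slide it fully home until its collar sits flush on the cup's rim, and keep pressing it down against the spring. Finish while still gripping the beater and holding it pressed home (the spring lifts it if you let go, and a colleague will lock it while you hold it). Leave the steel dough hook, the bowl and the jar where they are.

Things in the scene. Friction and masses are not known exactly. Their poses are not given: they have to be found in the camera images.
- beater_grip (a point): Centre of the grip tab at the very top of the loose blue beater, which stands stem down in one of the rack's two holes at any yaw. Solid flat tab: 32 mm along its x, 12 mm thick along its y, 34 mm high (17 mm above and below this point); pinch it across its thickness. z is the beater's axis, up. The collar's underside is 77 mm below.
- beater: The whole beater, blue plastic, 0.15 to 0.29 kg, balanced about its axis. Origin on the axis at the collar's underside; axes as beater_grip. Between collar and tab: a round column 18 mm across and two open wing frames reaching 41 mm either way along x, 7 mm thick along y, from 12 to 55 mm above the origin.
- beater_seat (a point): Point on the beater's axis at the underside of its collar (40 mm disc, 6 mm thick), axes as beater_grip. The white stem goes 32 mm down from here: 18 mm of splines (a plus section, two crossed ribs 6 mm wide, 26 mm across, along x and y; meshes at any quarter turn), then 8 mm of round pilot 16 mm across, then a 6 mm nose tapering to 8 mm.
- rack: Fixed wooden rack block, 85 mm along x, 200 mm along y, 50 mm high; origin under its centre. Two round through holes of 29 mm diameter at 60 mm either way along its y; the beater stands in one and the dough hook in the other, collars resting on its top.
- mixer: Fixed bench mixer base with all it carries: a low silver box, 190 mm (x) by 170 mm (y), 80 mm high, with a white ring 76 mm across on top up to 100 mm; the orange drive cup, 50 mm across, stands upright in its middle up to 124 mm. Origin under its centre on the table. Its yaw varies.
- drive_rim (a point): Centre of the cup's flat rim, 124 mm up, z up. Mouth: round bore 18 mm across with four slots 8 mm wide reaching 14 mm from the axis, along this point's x and y (play 1 mm, 0.08 rad). The beater's nose and pilot enter at any yaw; if slots and splines do not line up, the splines stop on the rim, collar 18 mm above it. Home: collar flat on the rim, beater_seat at this point.
- drive (a joint): Turn of the drive cup about its upright axis (rad, counter-clockwise from above), relative to the mixer. It is stiff to turn (0.15 N m) and stays where it is left.
- plunger (a joint): Travel (m) of the brass spring plunger inside the cup: 0 = up, 0.008 = pressed by the beater's nose with the collar on the rim. It meets the nose 8 mm before home, pushes back with 4 N at first and 10 N at home, more than the beater's weight.
- hook_mid (a point): The steel dough hook (bystander) standing in the other hole of the rack: point on its axis 30 mm above its collar's underside (80 mm above the table). A grey metal bent bar 88 mm high above the rack, within 25 mm of its axis.
- bowl_rim0 (a point): Centre of the mouth of a steel bowl (bystander), 120 mm across and 60 mm high, standing beyond the mixer and rack.
- jar_mid (a point): Centre of an amber jar with a white cap (bystander), 60 mm diameter, 90 mm high, standing between mixer and rack.
Things that resemble listed ones, but are neither listed nor needed, are in the scene too. There is more than one size of the beater; the job needs the larger.

How it is judged:
By the outcome, as a careful person would: the job done as asked, in the order asked, and still so for the second after the job is handed in, while the arm keeps its last pose, push and grip.
It also fails if it takes over 48 s, if anything falls off the work surface, if the arm or the gripper's body presses on something with over 40 N, if the wrist force passes 120 N, or if a joint passes its speed limit or range.

## Robot

A 6-joint arm with a two-finger parallel gripper is mounted at the origin on the work surface. World frame = base frame: x ahead of the robot, y to its left, z up, the work surface at z = 0. Lengths are in m, angles in rad, forces in N, time in s.
With the tool pointing down it reaches from about 0.375 to 0.925 m from the base axis. Payload 5.7 kg.
Tool frame: the origin (TCP) lies midway between the tips of the shut fingers; the grasp point (between the pads) lies 19 mm behind it; z points along the fingers, x is the direction in which the jaws open and shut, and the axes are right-handed (so a half turn about z gives the same grasp; the last joint's range is limited). The gripper opens to 88 mm and grips with 3 to 60 N. Pads are 20 mm wide; open, the fingers measure 115 mm over their backs; the gripper's body (75 mm by 178 mm) begins 61 mm behind the grasp point.
Start: joints at [1.172, 0.359, 1.51, -0, 1.272, -0.115], TCP at [0.168, 0.576, 0.223] pointing down, gripper open.
Joint ranges: [-2.97, 2.97], [-1.01, 2.36], [0.21, 2.38], [-0.96, 4.11], [0.2, 2.71], [-2.98, 2.98]. Speed limits (rad/s): [2.39, 2.39, 3.14, 3.14, 3.14, 3.14].

## Interface

Orientations are given as a unit quaternion [x, y, z, w].
In Python, from bench import move_ptp, servo_line, goto_joints, move_gripper, sleep, inverse_kinematics, capture, PlanningError, close_job, spot_in, silhouettes, current_clock, current_joint_pos, current_qvel, current_joint_torque, current_position, current_orientation, current_force, current_torque, current_finger_gap gives the robot as it stands. Calls block until the motion is done:
- move_ptp(position, orientation): joint-space move of the TCP to a pose.
- servo_line(position, orientation=None, rate=0.15, contact_N=None): straight line of the TCP; orientation=None keeps the orientation; rate is the mean speed in m/s. With contact_N (N) it stops when the force on the tool has changed by that much, and returns True; else False.
- goto_joints(angles): joint-space move.
- move_gripper(opening): finger opening in m; the grip force is fixed at half the most; returns when the fingers have stopped.
- sleep(seconds).
- inverse_kinematics(position, orientation): joint angles nearest the present ones, or None.
- capture(name): name is "side" or "top" or "wrist"; returns a dict with "image" (420x560x3 uint8, blue, green, red), "range_z" (420x560 float32, m along the optical axis (not along the pixel's ray), 0 where there is no reading), "intrinsics" (3x3 intrinsics, pixels), "R" (3x3) and "t" (3): a world point X has camera coordinates R X + t. Camera axes: x right, y down, z forward; pixel columns grow to the right and rows downward; lengths in m; the calibration is good to about 2 mm. A picture is of the moment at which its call begins.
A pose or a line that the arm cannot do raises PlanningError and nothing moves.
- close_job(): hands the job in, once; it reports no verdict.
Trained networks look in the newest picture that a camera, given by its name, has taken for a name from the list of things; names that differ only in an ending like _2 or _b are one class to them, and where a whole thing is asked for, a point or a joint stands for the part that bears it (a point fixed in the world has none). Each returns a list of dicts, best first, with "conf" (0 to 1); they miss things now and then, are a little off and sometimes report something else, mostly with a low value. They report only what shows in the picture. A call takes as long as a camera call. They do not tell look-alikes from the thing itself.
- spot_in(camera, query): "xy" ([column, row] in pixels, amid what is visible of it).
- silhouettes(camera, query): "region" (420x560 bool, what is visible of it) and "xy" ([column, row] in pixels, amid what is visible of it).
Readings, each from a call of its own:
- current_clock(): time.
- current_joint_pos(): joint angles.
- current_qvel(): joint speeds.
- current_joint_torque(): joint torques, N m.
- current_position(): TCP position.
- current_orientation(): TCP orientation.
- current_force(): force on the tool from outside, world axes, zero at the start.
- current_torque(): the same for the moment, N m.
- current_finger_gap(): finger opening in m.
Only numpy, scipy, OpenCV 4.12 (cv2) and the standard library are available. Lean on these libraries where they do the work, as an engineer would, in place of code of your own. Each camera call takes 0.05 s, during which the arm holds its last target. There are 200 camera calls.

## Working session

There is one attempt and no reset: what is moved stays moved. The work goes in short steps, each a Python script; the robot and the scene stay as the last script left them, time stands still between calls to the robot, and variables do not carry over. Pictures are saved under pics/ and viewed, about 8 in all and at most 12, crops included, and the job is handed in when it is done.

```bash
mkdir -p pics; ls; cat > h.py <<'E'
import numpy as np, cv2
from bench import *
def cloud(c):
    z=c["range_z"].astype(float);K=c["intrinsics"];v,u=np.indices(z.shape)
    P=np.stack([(u-K[0,2])/K[0,0]*z,(v-K[1,2])/K[1,1]*z,z],-1)
    W=(P-c["t"])@c["R"]; W[z<=0]=np.nan
    return W
def proj(c,X):
    p=c["R"]@np.asarray(X)+c["t"];p=c["intrinsics"]@p;return p[:2]/p[2]
E
python3 - <<'E'
from h import *
ims=[]
for n in ["side","top"]:
    c=capture(n);W=cloud(c);im=c["image"].copy();cv2.imwrite(f"pics/{n}0.png",im)
    np.savez(f"{n}0.npz",**c)
    for q in ["beater","beater_grip","rack","mixer","drive_rim","hook_mid","bowl_rim0","jar_mid"]:
        for d in spot_in(n,q)[:3]:
            x,y=map(int,np.round(d["xy"]));print(n,q,round(d["conf"],2),x,y,W[y,x].round(3))
print(current_clock(),current_orientation(),np.linalg.norm(current_force()))
E
```

```text
pics
side beater 0.87 320 252 [ 0.542 -0.15   0.09 ]
side beater 0.65 265 293 [ 0.427 -0.134  0.038]
side beater_grip 0.84 326 246 [ 0.549 -0.159  0.106]
side beater_grip 0.69 260 291 [ 0.421 -0.128  0.042]
side rack 0.76 344 302 [ 0.519 -0.244  0.05 ]
side mixer 0.82 236 185 [0.56  0.204 0.079]
side mixer 0.47 367 299 [ 0.538 -0.277  0.073]
side mixer 0.17 236 162 [0.585 0.242 0.123]
side drive_rim 0.67 235 161 [0.584 0.246 0.125]
side hook_mid 0.78 364 295 [ 0.534 -0.273  0.081]
side bowl_rim0 0.68 360 208 [ 0.796 -0.011  0.029]
side jar_mid 0.96 233 248 [ 0.433 -0.008  0.061]
top beater 0.71 363 243 [ 0.539 -0.139  0.121]
top beater 0.7 348 292 [ 0.431 -0.117  0.04 ]
top beater 0.5 418 251 [ 0.532 -0.274  0.087]
top beater_grip 0.86 363 245 [ 0.537 -0.142  0.103]
top beater_grip 0.48 352 294 [ 0.425 -0.123  0.073]
top rack 0.66 386 250 [ 0.536 -0.205  0.051]
top mixer 0.82 195 222 [0.567 0.25  0.126]
top drive_rim 0.95 197 215 [0.584 0.247 0.124]
top hook_mid 0.75 417 251 [ 0.531 -0.271  0.089]
top hook_mid 0.56 292 280 [0.448 0.02  0.093]
top bowl_rim0 0.63 322 158 [ 0.777 -0.043  0.009]
top jar_mid 0.67 295 279 [0.451 0.013 0.092]
top jar_mid 0.67 415 250 [ 0.533 -0.266  0.09 ]
top jar_mid 0.17 383 253 [ 0.528 -0.197  0.054]
0.9 [ 7.99995269e-01  6.00006306e-01 -2.91826664e-05  3.87203084e-05] 0.8032078726983175
```

```bash
ls pics
```

```text
side0.png
top0.png
```

View pics/top0.png

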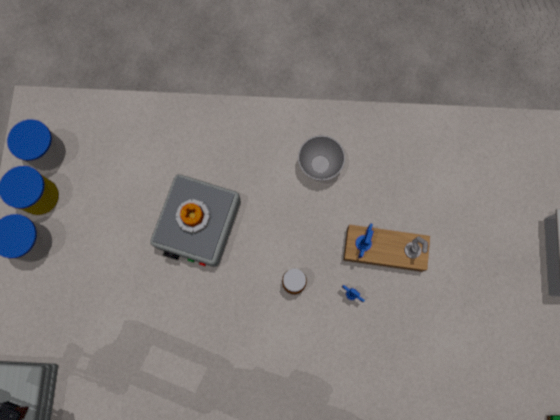

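View pics/side0.png

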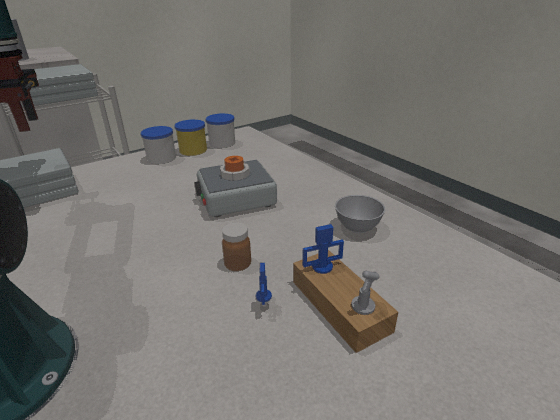

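```bash
cat >> h.py <<'E'
def down(y): return [np.cos(y/2),np.sin(y/2),0,0]
E
python3 - <<'E'
from h import *
def look(tag,q,X):
    c=capture("wrist");W=cloud(c);np.savez(f"{tag}.npz",**c)
    cv2.imwrite(f"pics/{tag}.png",c["image"])
    print(tag,"cam",(-c["R"].T@c["t"]).round(3),"px of est",proj(c,X).round(0),current_position(),current_clock())
    for d in spot_in("wrist",q)[:3]:
        x,y=map(int,np.round(d["xy"]));print(q,round(d["conf"],2),x,y,W[y,x].round(3))
move_ptp([0.58,0.246,0.32],down(1.287)); look("cup","drive_rim",[0.584,0.247,.124])
move_ptp([0.539,-0.145,0.34],down(0.)); look("bt","beater_grip",[0.54,-0.145,.127])
a=[cv2.imread(f"pics/{t}.png") for t in("cup","bt")]
cv2.imwrite("pics/both.png",cv2.resize(np.vstack(a),(448,672))[:, :] if 0 else cv2.resize(np.hstack(a),(800,300)))
E
```

```text
cup cam [0.499 0.27  0.482] px of est [283. 190.] [0.57928648 0.24702769 0.31976175] 2.8917
drive_rim 0.72 292 190 [0.593 0.257 0.1  ]
drive_rim 0.28 54 217 [ 0.543 -0.112  0.052]
bt cam [ 0.539 -0.061  0.502] px of est [282. 184.] [ 0.5393737  -0.14390622  0.33992967] 4.45
beater_grip 0.71 214 164 [ 0.435 -0.13   0.052]
beater_grip 0.7 289 181 [ 0.549 -0.144  0.114]
```

View pics/both.png

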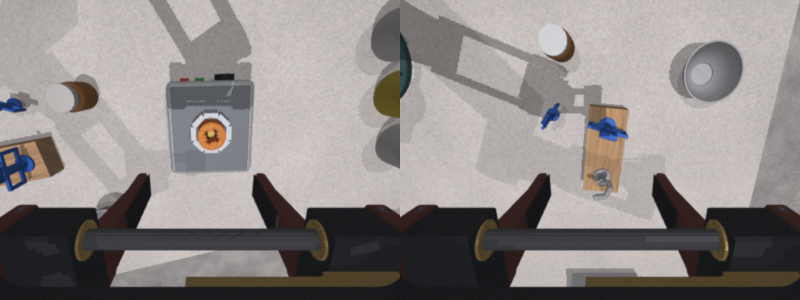

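```bash
cat >> h.py <<'E'
from scipy.optimize import least_squares
def hsv(c): return cv2.cvtColor(c["image"],cv2.COLOR_BGR2HSV)
def tab(c,ctr):
    W=cloud(c);H=hsv(c);b=(H[...,0]>100)&(H[...,0]<130)&(H[...,1]>120)&(np.hypot(W[...,0]-ctr[0],W[...,1]-ctr[1])<.06)
    for lo,hi in((.138,.15),(.11,.15),(.06,.108)):
        P=W[b&(W[...,2]>lo)&(W[...,2]<hi)]
        if len(P)<5: print(lo,len(P));continue
        (x,y),(w,h),a=cv2.minAreaRect((P[:,:2]*1e4).astype(np.float32))
        if w<h:w,h,a=h,w,a+90
        e=np.linalg.eigh(np.cov(P[:,:2].T))[1][:,1]
        print("tab",lo,len(P),P.mean(0).round(4),"rect",round(x/1e4,4),round(y/1e4,4),round(w/10,1),round(h/10,1),"ang",round(a,1),"pca",np.degrees(np.arctan2(e[1],e[0])).round(1),"ztop",P[:,2].max().round(4))
def cup(c,ctr):
    W=cloud(c);H=hsv(c);r=np.hypot(W[...,0]-ctr[0],W[...,1]-ctr[1])
    o=((H[...,0]<22)&(H[...,1]>140)&(r<.035))
    P=W[o&(abs(W[...,2]-.124)<.004)]
    (x,y),R=cv2.minEnclosingCircle((P[:,:2]*1e4).astype(np.float32))
    print("rim",len(P),P.mean(0).round(4),"circ",x/1e4,y/1e4,R/1e4)
    # viewed rim plane: intersect pixel rays with z=.124
    K=c["intrinsics"];C=-c["R"].T@c["t"];v,u=np.indices(o.shape)
    d=np.stack([(u-K[0,2])/K[0,0],(v-K[1,2])/K[1,1],np.ones(o.shape)],-1)@c["R"]
    Q=C+d*((.124-C[2])/d[...,2])[...,None]
    return W,Q,o
def rack(c,ctr=(.533,-.207)):
    W=cloud(c);m=(abs(W[...,2]-.05)<.004)&(np.hypot(W[...,0]-ctr[0],W[...,1]-ctr[1])<.13)
    m=cv2.morphologyEx(m.astype(np.uint8),cv2.MORPH_OPEN,np.ones((3,3)))>0
    P=W[m];print("rack",len(P),cv2.minAreaRect((P[:,:2]*1e3).astype(np.float32)),P[:,2].mean())
E
python3 - <<'E'
from h import *
for t in("bt","top0","side0"): 
    c=np.load(t+".npz");print(t);tab(c,(.54,-.145));rack(c)
for t in("cup","top0"):
    c=np.load(t+".npz");print(t);W,Q,o=cup(c,(.584,.247))
c=np.load("cup.npz")
W,Q,o=cup(c,(.584,.247))
print(c["intrinsics"][0])
im=c["image"][160:220,255:335];d=W[160:220,255:335,2]
g=np.clip((np.nan_to_num(d)-.09)/.04*255,0,255).astype(np.uint8)
g=cv2.cvtColor(g,cv2.COLOR_GRAY2BGR)
im2=c["image"][150:220,250:340]
b=np.load("bt.npz")["image"][150:210,240:330]
cv2.imwrite("pics/crop.png",np.hstack([cv2.resize(x,(390,300),interpolation=cv2.INTER_NEAREST) for x in(im,g)]))
E
```

```text
bt
tab 0.138 214 [ 0.5513 -0.1489  0.1441] rect 0.5511 -0.1493 31.1 10.6 ang 164.1 pca 163.0 ztop 0.1462
tab 0.11 325 [ 0.5515 -0.1473  0.1371] rect 0.5514 -0.1481 31.2 13.1 ang 164.1 pca 162.9 ztop 0.1462
tab 0.06 390 [ 0.5513 -0.148   0.0872] rect 0.5521 -0.147 79.6 11.2 ang 164.0 pca 163.7 ztop 0.1078
rack 4574 ((545.4063720703125, -210.3982391357422), (200.6859588623047, 85.08019256591797), 84.58838653564453) 0.05051446705756325
top0
tab 0.138 72 [ 0.5491 -0.1477  0.1439] rect 0.5494 -0.1483 31.3 12.1 ang 163.8 pca 165.0 ztop 0.1479
tab 0.11 98 [ 0.5478 -0.1463  0.1386] rect 0.5493 -0.147 32.2 13.4 ang 168.6 pca 165.0 ztop 0.1479
tab 0.06 87 [ 0.5423 -0.1439  0.0907] rect 0.5494 -0.1442 79.1 27.7 ang 176.9 pca 165.0 ztop 0.108
rack 1465 ((543.76220703125, -208.35958862304688), (201.2715301513672, 86.12151336669922), 85.20446014404297) 0.05031888516432329
side0
tab 0.138 92 [ 0.5485 -0.151   0.1422] rect 0.5496 -0.15 31.9 13.0 ang 162.3 pca 163.6 ztop 0.145
tab 0.11 299 [ 0.5477 -0.1528  0.1297] rect 0.5493 -0.1512 32.0 15.1 ang 159.9 pca 162.8 ztop 0.145
tab 0.06 491 [ 0.548  -0.1521  0.085 ] rect 0.549 -0.1518 82.2 14.1 ang 164.0 pca 164.0 ztop 0.108
rack 2870 ((504.09942626953125, -204.99618530273438), (202.6983184814453, 167.0375213623047), 85.12767791748047) 0.04938957858322295
cup
rim 809 [0.5872 0.2599 0.1244] circ 0.58907685546875 0.26198369140625 0.024787779235839844
top0
rim 220 [0.5859 0.2596 0.1243] circ 0.58658173828125 0.262690576171875 0.024779611206054687
rim 809 [0.5872 0.2599 0.1244] circ 0.58907685546875 0.26198369140625 0.024787779235839844
[292.07505386   0.         281.7756043 ]
```

View pics/crop.png

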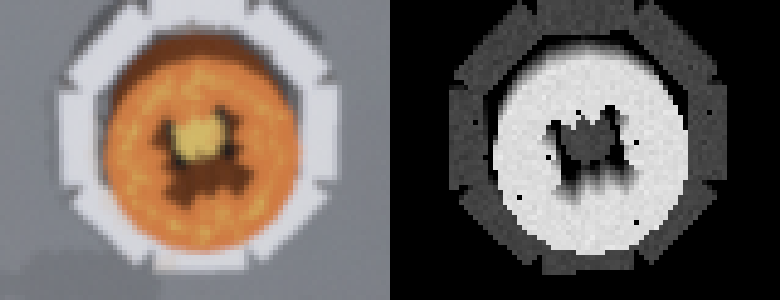

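```bash
cat >> h.py <<'E'
def slots(c,ctr):
    "fit centre and yaw of the cup mouth in the rim plane from brightness"
    W,Q,o=cup(c,ctr); H=hsv(c)[...,2].astype(float)
    m=np.hypot(Q[...,0]-ctr[0],Q[...,1]-ctr[1])<.03
    X=Q[m][:,:2];V=H[m];rim=((V>165)&o[m]&(W[m][:,2]>.1205)).astype(float)
    def score(p):
        d=X-p[:2];ct,st=np.cos(p[2]),np.sin(p[2]);a=abs(d[:,0]*ct+d[:,1]*st);b=abs(d[:,1]*ct-d[:,0]*st);r=np.hypot(a,b)
        s=np.minimum(r-.009,np.minimum(np.maximum(a-.014,b-.004),np.maximum(b-.014,a-.004)))
        s=np.minimum(s,.025-r)
        return (1/(1+np.exp(-s/.0005))-rim)
    best=None
    for t in np.radians(np.arange(0,90,7.5)):
        r=least_squares(score,[*ctr,t],x_scale=[.001,.001,.1],diff_step=None)
        if best is None or r.cost<best.cost:best=r
    print("mouth",best.x[:2].round(4),"yaw deg",(np.degrees(best.x[2])%90).round(2),"cost",round(best.cost,1),len(V));return best.x
E
python3 - <<'E'
from h import *
slots(np.load("cup.npz"),(.588,.261));slots(np.load("top0.npz"),(.5865,.2615))
E
```

```text
rim 926 [0.5882 0.2626 0.1244] circ 0.58925380859375 0.26201005859375 0.024912091064453124
mouth [0.5895 0.2624] yaw deg 42.6 cost 30.1 1741
rim 246 [0.5864 0.262  0.1244] circ 0.586593017578125 0.2627193359375 0.024789796447753906
mouth [0.5871 0.2624] yaw deg 80.37 cost 126.5 510
```

```bash
python3 - <<'E'
from h import *
move_ptp([0.589,0.2624,0.24],down(0.743))
c=capture("wrist");np.savez("cup2.npz",**c);print(proj(c,[.589,.2624,.124]));slots(c,(.589,.262))
move_ptp([0.551,-0.149,0.26],down(1.285))
c=capture("wrist");np.savez("bt2.npz",**c);tab(c,(.551,-.149));print(proj(c,[.551,-.149,.144]),current_position(),current_clock())
E
```

```text
[282.25531261 203.20481952]
rim 1488 [0.5885 0.2634 0.1244] circ 0.589089794921875 0.2626944580078125 0.02495830535888672
mouth [0.5895 0.2623] yaw deg 43.1 cost 128.4 2752
tab 0.138 339 [ 0.5497 -0.1496  0.1442] rect 0.5513 -0.1501 31.7 10.9 ang 163.6 pca 163.8 ztop 0.1462
tab 0.11 428 [ 0.5478 -0.1491  0.1395] rect 0.5512 -0.1502 31.8 16.5 ang 164.1 pca 164.1 ztop 0.1462
tab 0.06 229 [ 0.5381 -0.1461  0.0996] rect 0.5507 -0.1499 79.8 17.2 ang 172.3 pca 163.8 ztop 0.1073
[281.49488882 204.54331673] [ 0.55128495 -0.14829386  0.26001672] 7.6833
```

```bash
python3 - <<'E'
from h import *
q=down(np.radians(73.7))
print(servo_line([.5512,-.1500,.109],q,rate=.1,contact_N=12),current_position())
move_gripper(.0);print("gap",current_finger_gap(),current_force())
p=current_position();print(p)
servo_line([p[0],p[1],.25],rate=.12)
sleep(.3);print("gap",current_finger_gap(),current_force(),current_position(),current_clock())
c=capture("wrist");np.savez("hand.npz",**c);cv2.imwrite("pics/hand.png",c["image"])
c=capture("side");np.savez("hside.npz",**c)
cv2.imwrite("pics/hand2.png",np.hstack([cv2.imread("pics/hand.png")[100:400,130:430],c["image"][80:380,200:500]]))
E
```

```text
False [ 0.55167353 -0.15017451  0.10961947]
gap 0.01570793504960452 [-0.22693361 -0.01813389 -0.2050403 ]
[ 0.55120267 -0.1499468   0.10899881]
gap 0.015594385520034003 [ 0.5861369  -0.36316711 -1.29296533] [ 0.55102583 -0.14988468  0.24957829] 12.0917
```

View pics/hand2.png

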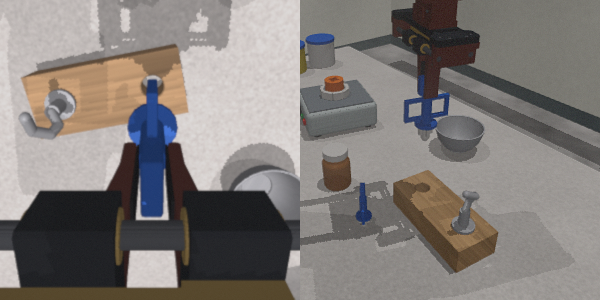

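```bash
python3 - <<'E'
from h import *
for n in("hand","hside"):
    c=np.load(n+".npz");W=cloud(c);H=hsv(c);b=(H[...,0]>100)&(H[...,0]<130)&(H[...,1]>110)&(np.hypot(W[...,0]-.551,W[...,1]+.15)<.06)
    for lo,hi in((.15,.176),(.178,.189),(.189,.201),(.202,.25),(.235,.25),(.25,.275),(.275,.295)):
        P=W[b&(W[...,2]>lo)&(W[...,2]<hi)]
        if len(P)<8: continue
        (x,y),(w,h),a=cv2.minAreaRect((P[:,:2]*1e4).astype(np.float32))
        if w<h:w,h,a=h,w,a+90
        e=np.linalg.eigh(np.cov(P[:,:2].T))[1][:,1]
        print(n,lo,len(P),P.mean(0).round(4),"rect",round(x/1e4,4),round(y/1e4,4),round(w/10,1),round(h/10,1),"ang",round(a,1),"pca",np.degrees(np.arctan2(e[1],e[0])).round(1))
    z=W[b][:,2];print(np.histogram(z,np.arange(.15,.3,.006)))
R=c=None
print(2*np.degrees(np.arctan2(*current_orientation()[1::-1])),current_orientation())
E
```

```text
hand 0.189 921 [ 0.5475 -0.1486  0.1972] rect 0.5491 -0.1494 37.9 33.7 ang 73.5 pca 73.6
hand 0.202 874 [ 0.5291 -0.1438  0.2373] rect 0.5306 -0.1445 39.5 17.6 ang 164.2 pca 164.3
hand 0.235 602 [ 0.5262 -0.143   0.2449] rect 0.5299 -0.144 37.9 16.4 ang 163.1 pca 164.5
hand 0.25 438 [ 0.5381 -0.1463  0.2633] rect 0.5443 -0.1484 19.8 18.2 ang 155.4 pca -163.4
hand 0.275 1360 [ 0.5477 -0.1495  0.2843] rect 0.55 -0.1504 31.3 11.9 ang 163.0 pca 164.3
(array([   0,    0,    0,    0,    0,    0,    0,  821,  110,   39,   46,
         56,   57,   62,   38,  447,  128,  125,   98,  107,  111,  120,
       1231,    0]), array([0.15 , 0.156, 0.162, 0.168, 0.174, 0.18 , 0.186, 0.192, 0.198,
       0.204, 0.21 , 0.216, 0.222, 0.228, 0.234, 0.24 , 0.246, 0.252,
       0.258, 0.264, 0.27 , 0.276, 0.282, 0.288, 0.294]))
hside 0.189 175 [ 0.5457 -0.1568  0.1958] rect 0.5483 -0.1543 38.3 28.9 ang 166.4 pca 159.3
hside 0.202 584 [ 0.5479 -0.1524  0.2247] rect 0.5491 -0.1527 81.1 14.2 ang 164.4 pca 164.0
hside 0.235 198 [ 0.5471 -0.1518  0.2416] rect 0.5493 -0.153 80.9 13.0 ang 165.7 pca 163.8
hside 0.25 62 [ 0.5358 -0.1492  0.2645] rect 0.5353 -0.1479 10.3 5.9 ang 107.7 pca 106.2
hside 0.275 37 [ 0.5368 -0.1484  0.2807] rect 0.5385 -0.1476 11.1 8.2 ang 67.3 pca 64.9
(array([  0,   0,   0,   0,   0,   0,   8, 153,  31, 148,  60,  48,  55,
        53,  65, 142,   2,  11,  15,  20,  17,  18,  17,   0]), array([0.15 , 0.156, 0.162, 0.168, 0.174, 0.18 , 0.186, 0.192, 0.198,
       0.204, 0.21 , 0.216, 0.222, 0.228, 0.234, 0.24 , 0.246, 0.252,
       0.258, 0.264, 0.27 , 0.276, 0.282, 0.288, 0.294]))
73.70084305627923 [ 8.00203899e-01  5.99728021e-01 -8.21610579e-05 -1.19580330e-04]
```

```bash
python3 - <<'E'
from h import *
q=down(np.radians(42.5))
p=current_position();servo_line([p[0],p[1],.27],rate=.15)
move_ptp([.5893,.2624,.26],q);sleep(.3)
c=capture("wrist");np.savez("pre.npz",**c);s=capture("side");np.savez("pres.npz",**s)
print(current_position(),current_force(),current_clock())
cv2.imwrite("pics/pre.png",np.hstack([c["image"][100:400,130:430],cv2.resize(s["image"][90:190,190:290],(300,300))]))
r=servo_line([.5893,.2624,.204],rate=.04,contact_N=4)
print(r,current_position(),current_force(),current_torque(),current_clock())
E
```

```text
[0.58948154 0.26195837 0.26006416] [ 0.68885905  1.13961244 -2.39710661] 14.4083
False [0.58950673 0.26248036 0.20434575] [-0.13101     0.24228315 -1.42415576] [-0.06032866  0.03468789 -0.01323622] 15.9583
```

View pics/pre.png

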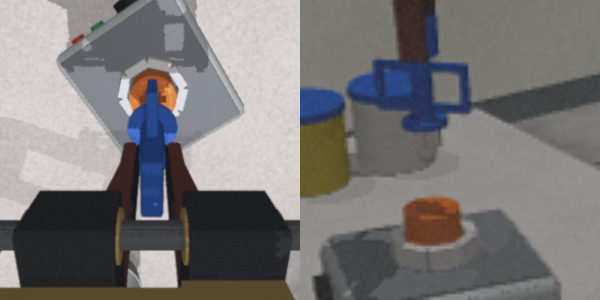

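```bash
python3 - <<'E'
from h import *
for z in(.194,.186):
    r=servo_line([.5893,.2624,z],rate=.03,contact_N=8)
    print(r,current_position(),current_force().round(2) if hasattr(current_force(),'round') else current_force(),current_torque(),current_finger_gap(),current_clock())
    if r: break
E
```

```text
False [0.58911914 0.26233794 0.19365875] [ 0.02 -0.49 -2.01] [-0.074155   -0.00599947 -0.00460201] 0.016025682465077917 16.4417
False [0.58995394 0.26261276 0.18681474] [-0.06  0.06  4.9 ] [-0.06168223  0.01201381 -0.01414953] 0.015533375371679495 16.8583
```

```bash
python3 - <<'E'
from h import *
r=servo_line([.5893,.2624,.178],rate=.02,contact_N=10)
for _ in range(3):
    print(r,current_position(),current_force(),current_torque(),current_clock());sleep(.2)
for n in("side","wrist"):
    c=capture(n);np.savez(f"fin_{n}.npz",**c);cv2.imwrite(f"pics/fin_{n}.png",c["image"])
    if n=="side":W=cloud(c)
s=cv2.imread("pics/fin_side.png")[100:200,185:285];w=cv2.imread("pics/fin_wrist.png")[100:400,130:430]
cv2.imwrite("pics/fin.png",np.hstack([w,cv2.resize(s,(400,400),interpolation=cv2.INTER_CUBIC)[50:350,50:350]]))
c=np.load("fin_wrist.npz");W=cloud(c);H=hsv(c);b=(H[...,0]>100)&(H[...,0]<130)&(H[...,1]>110)&(np.hypot(W[...,0]-.589,W[...,1]-.262)<.05)
print(np.histogram(W[b][:,2],np.arange(.12,.225,.003)))
for lo,hi in((.12,.14),(.2,.23)):
    P=W[b&(W[...,2]>lo)&(W[...,2]<hi)];print(lo,len(P),np.median(P,0))
E
```

```text
True [0.59118758 0.26306416 0.18321566] [0.19177357 0.51135194 7.44392459] [ 0.06816082 -0.05875755  0.00100405] 17.1833
True [0.59130733 0.26309931 0.18344892] [0.91158473 0.65877481 6.98068191] [ 0.03071105 -0.09073075 -0.00877588] 17.3833
True [0.5913058  0.26313467 0.18344087] [2.33223349 1.00482267 7.30576205] [ 0.04889475 -0.0964603  -0.00670043] 17.5833
(array([  0,   0,   8, 776, 142,  12,  23,  20,  18,  27,  26,  30,  27,
        30,  40,  27,  22,  19,  20, 340, 212,  14,  70,  72,  50,  50,
        50,  53,  56,  56,  70,  62, 501, 748]), array([0.12 , 0.123, 0.126, 0.129, 0.132, 0.135, 0.138, 0.141, 0.144,
       0.147, 0.15 , 0.153, 0.156, 0.159, 0.162, 0.165, 0.168, 0.171,
       0.174, 0.177, 0.18 , 0.183, 0.186, 0.189, 0.192, 0.195, 0.198,
       0.201, 0.204, 0.207, 0.21 , 0.213, 0.216, 0.219, 0.222]))
0.12 948 [0.58649947 0.26658215 0.13137932]
0.2 1565 [0.58730003 0.26764312 0.21895296]
```

View pics/fin.png

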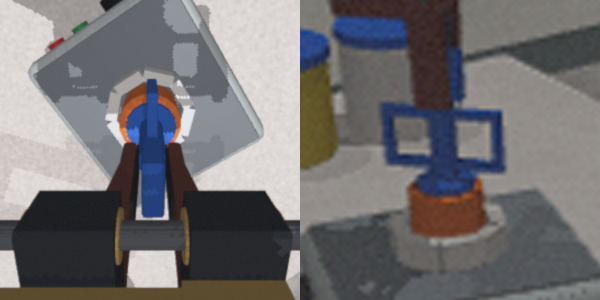

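```bash
python3 - <<'E'
from h import *
r=servo_line([.590,.2627,.177],rate=.015,contact_N=14)
for _ in range(3):
    print(r,current_position(),current_force(),current_torque(),current_clock());sleep(.3)
print(current_finger_gap())
def chk():
    c=capture("wrist");W=cloud(c);H=hsv(c);b=(H[...,0]>100)&(H[...,0]<130)&(H[...,1]>110)&(np.hypot(W[...,0]-.589,W[...,1]-.262)<.05)
    o=(H[...,0]<22)&(H[...,1]>140)&(abs(W[...,2]-.124)<.004)&(np.hypot(W[...,0]-.589,W[...,1]-.262)<.03)
    for lo,hi in((.126,.136),(.2,.23)):
        P=W[b&(W[...,2]>lo)&(W[...,2]<hi)];print(lo,len(P),np.median(P,0),np.percentile(P[:,2],[10,90]))
    print("rim",np.median(W[o],0),o.sum())
chk()
E
```

```text
True [0.59180295 0.26328309 0.1829377 ] [-1.38825089 -0.36447248  6.7581428 ] [-0.03484165  0.16463617  0.08075524] 18.1417
True [0.59181233 0.26325571 0.1829555 ] [-0.86212562  0.25696591  5.48008922] [-0.06882934  0.14146059  0.05233936] 18.4417
True [0.59179004 0.26326507 0.18289695] [ 0.31827478 -0.68723017  5.56505759] [-0.12481756  0.17180411 -0.0040773 ] 18.7417
0.016171984689826426
0.126 930 [0.58640185 0.26659266 0.13085288] [0.12991447 0.13169915]
0.2 1565 [0.58790837 0.26790169 0.21843829] [0.20814619 0.21931684]
rim [0.57418246 0.26957311 0.12440106] 673
```

```bash
python3 - <<'E'
from h import *
print(current_orientation(),down(np.radians(42.5)))
q=down(np.radians(42.5))
for z in(.1825,.1815,.1805,.1795,.1785):
    try: servo_line([.5905,.2629,z],q,rate=.01)
    except PlanningError as e: print(e);break
    sleep(.15);f=np.mean([current_force() for _ in range(3)],0)
    print(z,current_position(),f.round(2),np.round(current_torque(),2),current_finger_gap(),current_clock())
    if f[2]>18: break
E
```

```text
[9.31987718e-01 3.62474230e-01 3.35886527e-03 2.10046994e-04] [np.float64(0.9320078692827986), np.float64(0.36243803828370164), 0, 0]
0.1825 [0.59148105 0.26330587 0.18367896] [-0.69  0.76  5.65] [ 0.06 -0.01  0.03] 0.01606800377087026 19.4917
0.1815 [0.5915756  0.26328593 0.1827933 ] [ 0.06 -0.17  7.34] [ 0.   -0.04 -0.01] 0.015823196553218028 19.8917
0.1805 [0.59170308 0.26330714 0.18265885] [-1.56 -0.74 12.24] [-0.1   0.2   0.08] 0.016213220571844822 20.2917
0.1795 [0.59180497 0.26333144 0.18251341] [-2.25 -1.08 18.31] [-0.24  0.48  0.04] 0.015610466863490668 20.6917
```

```bash
python3 - <<'E'
from h import *
for _ in range(2):
    sleep(.7);print(current_position(),current_force(),current_finger_gap(),current_clock())
c=capture("wrist");W=cloud(c);H=hsv(c);b=(H[...,0]>100)&(H[...,0]<130)&(H[...,1]>110)&(np.hypot(W[...,0]-.589,W[...,1]-.262)<.05)
for lo,hi in((.126,.136),(.2,.23)):
    P=W[b&(W[...,2]>lo)&(W[...,2]<hi)];print(lo,len(P),np.median(P,0))
    A=np.c_[P[:,:2]-P[:,:2].mean(0),np.ones(len(P))]
    if lo<.13: m=abs(P[:,2]-np.median(P[:,2]))<.002;print("collar slope",np.linalg.lstsq(A[m],P[m,2],rcond=None)[0])
s=capture("side");t=capture("top")
cv2.imwrite("pics/end.png",np.hstack([cv2.resize(s["image"][130:190,205:265],(400,400),interpolation=cv2.INTER_CUBIC),cv2.resize(t["image"][120:320,260:460],(400,400))]))
E
```

```text
[0.59183154 0.26333294 0.18255235] [-2.59842446 -1.71347871 16.60837339] 0.016057312482951832 21.3917
[0.59180575 0.26331881 0.18255293] [-3.35353978 -0.16544565 17.56250479] 0.01606150267792796 22.0917
0.126 936 [0.58647181 0.26661015 0.1305622 ]
collar slope [-0.01480158 -0.00619072  0.13057389]
0.2 1546 [0.58788702 0.26782299 0.2181904 ]
```

View pics/end.png

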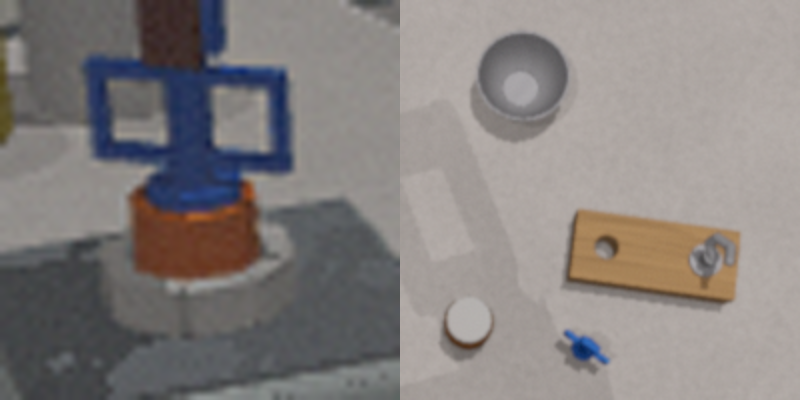

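```bash
python3 -c "
from h import *
close_job()"
```

```text
the job is handed in; nothing more can be done
```

I took the larger blue beater from the rack, turned it about 31° to line its splines up with the drive cup's slots, and slid it home. I handed the job in at about 22 s of the 48 s, still gripping the beater and pressing it down.

**Last checks**
- **Seating:** the splines went in without stopping on the rim. The collar's top measured 130.6 mm (130 mm expected at home) and the tab's top 218.2 mm (218 mm expected).
- **Press:** travel stopped at about 182.6 mm tool height while the force rose. It held at about 17 N over the last 1.4 s, more than the spring's 10 N.
- **Bystanders:** in the final top picture, the hook, bowl and jar stood where they were and the other rack hole was empty.

**What disagreed**
- **Finger gap:** it read about 16 mm on a 12 mm tab. The images showed the beater held straight, so I took this as a sensor offset.
- **Tool position:** under load the tool sat 1–2 mm to +x of where I commanded it, with a side force of about 3 N.
- **Collar tilt:** the fitted slope was about 0.016 rad, roughly 0.3 mm from the centre to the edge of the collar. I left it.

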